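# Dispense one tablet with a click of the knob

## Robot

A 6-joint arm with a two-finger parallel gripper is mounted at the origin on a cart in front of the work surface, level with it; the furniture and walls round the work are solid. World frame = base frame: x ahead of the robot, y to its left, z up, the work surface at z = 0. Lengths are in m, angles in rad, forces in N, time in s.
With the tool pointing down it reaches from about 0.325 to 0.775 m from the base axis. Payload 5.5 kg.
Tool frame: the origin (TCP) lies midway between the tips of the shut fingers; the grasp point (between the pads) lies ctrl.grip_point_offset behind it (ctrl.grip_point_offset is the distance from the TCP to the grasp point, in m); y points along the fingers, z is the direction in which the jaws open and shut, and the axes are right-handed (so a half turn about y gives the same grasp; the last joint's range is limited). The gripper opens to 85 mm and grips with 20 to 120 N. Pads are 22 mm wide; open, the fingers measure 114 mm over their backs; the gripper's body (76 mm by 85 mm) begins 54 mm behind the grasp point. The pads swing forward as they close: fully open they stand 13 mm farther back than shut.
Start: joints at [-1.4, 0.091, 1.231, -0, 1.82, -0.057], TCP at [0.135, -0.585, 0.231] pointing down, gripper open.
Joint ranges: [-2.87, 2.87], [-0.86, 2.18], [0.17, 2.46], [-1.51, 4.65], [0.06, 2.69], [-2.65, 2.65]. Speed limits (rad/s): [2.57, 2.57, 3.01, 3.14, 3.14, 3.14].

## Interface

Orientations are given as a rotation vector (axis times angle).
In Python, from rig import ctrl gives the robot as it stands.
- The arm moves only by the tool apply_moves, never from a script. Its argument "moves" is one flat list of numbers, 5 for each row, row after row: the shift along the tool's x, y, z in m, then the turn about the tool's y in degrees, then the closure, from -1 (fully open) to 1 (shut), so that 0 is half open. A call has 1 to 12 rows; each row is the pose to reach, as a shift and turn from the pose commanded when the call began, along the tool's axes at that moment; what a row does not reach only later rows make up. A row lasts 1/8 s, in which the tool goes at most 62.5 mm and 10.7 degrees, less where a joint would pass 70% of its speed; a pose out of reach is approached as far as the arm can. A call with a gripper value outside its range is refused whole. The fingers move at their own pace and stop on an object; "newtons" is the grip in N (left out, the last holds). Time passes only in rows, so rows that repeat a pose let the fingers close. It gives the time, the measured TCP pose, the force and the opening at its end, in the units of the state.
- ctrl.observe(): the state, without advancing time (a new reading comes with each control period).
- ctrl.get_image(name): name is "scene" or "top" or "wrist"; returns a dict with "image" (480x640x3 uint8, red, green, blue), "mtx" (3x3 intrinsics, pixels), "R" (3x3) and "t" (3): a world point X has camera coordinates R X + t. Camera axes: x right, y down, z forward; pixel columns grow to the right and rows downward; lengths in m; the calibration is good to about 2 mm. A picture is of the moment at which its call begins. There is no depth.
- ctrl.job_done(): hands the job in, once; it reports no verdict.
The state is a dict: "clock": time; "qpos": joint angles; "joint_velocities": joint speeds; "joint_torque": joint torques, N m; "eef_pos": TCP position; "eef_rot": TCP orientation; "wrist_force": force on the tool from outside, world axes, zero at the start; "moment": the same for the moment, N m; "grip_width": opening from 0.0 (shut) to 1.0 (fully open).
Only numpy, scipy, OpenCV 4.12 (cv2) and the standard library are available. Lean on these libraries where they do the work, as an engineer would, in place of code of your own. Each camera call takes 0.05 s, during which the arm holds its last target. There are 200 camera calls.

## Task

Dispense one tablet: push the steel dish along the table, without lifting it, until it is fully home under the tablet dispenser, and only then turn the dispenser's big knurled knob clockwise (seen from above) with a fingertip against its rim, by exactly one click, so that one tablet drops into the dish. Do not grasp anything, and leave the bottles, pot and tape standing around as they are.

Things in the scene. Friction and masses are not known exactly. Their poses are not given: they have to be found in the camera images.
- dish: the low round stainless dish, loose, 100 mm across the rim, 88 mm across the foot, 33 mm tall, wall 2 mm, 0.10 to 0.17 kg, empty and open at the top. Origin at the centre of its underside; z up.
- dock (a point): Point on the table under the dispenser where the dish's origin is when the dish is fully home against the white stop. x axis: the level way the dish is pushed in; y left of it; z up. Two low white guides (20 mm high, 108 mm apart) begin 23 mm before this point, flaring to 132 mm apart 47 mm before it. The deck overhangs from 9 mm before it on; its underside is 44 mm above the table.
- knob_axis (a point): Point on the knob's upright axis, half-way up its rim, 87 mm above the table, 47 mm past the dock point; axes as the dock's. The knob is a disc 112 mm across with a grey and black, grippy rim 79 to 95 mm above the table and a clear top. Level with the rim nothing stands outside it but a white post with the orange pointer (+x side, 26 mm wide, 60 to 76 mm from the axis).
- knob (a joint): Knob angle, rad: 0 at the start, grows clockwise seen from above. It clicks every 0.785 rad (eight to the turn, an orange dot for each). About 0.11 N m (2 N along the rim) carries it past half-way (0.39 rad), then it snaps on to the next click by itself; let go sooner, it springs back. Pressing 5 to 10 N on the rim gives grip enough. A stop blocks it from turning backwards from 0.
- tablet_1_centre (a point): Centre of the white round tablet (18 mm across, 7 mm thick, loose) in the compartment that is next to come over the drop hole: one click of the knob carries it over the hole, and it falls 50 mm into whatever stands below.
- tablet_2_centre (a point): Centre of the second tablet to come (same size); it falls if the knob is turned a second click.
- tablet_3_centre (a point): Centre of the third tablet to come (same size).
- tablet_4_centre (a point): Centre of the fourth tablet to come (same size).
- amber_bottle: brown screw-cap medicine bottle with a white cap, 43 mm across, 90 mm tall; bystander, loose, to be left alone. Origin at the centre of its underside.
- white_bottle: white screw-cap medicine bottle, 49 mm across, 114 mm tall; bystander, loose, to be left alone. Origin at the centre of its underside.
- dropper: white dropper bottle with a conical cap, 35 mm across, 119 mm tall; bystander, loose, to be left alone. Origin at the centre of its underside.
- red_pot: low white ointment pot with a red lid, 70 mm across, 37 mm tall; bystander, loose, to be left alone. Origin at the centre of its underside.
- tape: upright spool of surgical tape with green flanges, 60 mm across, 73 mm tall; bystander, loose, to be left alone. Origin at the centre of its underside.

How it is judged:
By the outcome, as a careful person would: the job done as asked, in the order asked, and still so for the second after the job is handed in, with the robot touching nothing.
It also fails if it takes over 66 s, if anything falls off the work surface, if the arm or the gripper's body presses on something with over 40 N, if the wrist force passes 120 N, or if a joint passes its speed limit or range.

## Working session

There is one attempt and no reset: what is moved stays moved. The work goes in short steps, Python scripts to look and compute and a tool call to move; the robot and the scene stay as the last step left them, time stands still between calls to the robot, and variables do not carry over. Pictures are saved under pics/ and viewed, about 8 in all and at most 12, crops included, and the job is handed in when it is done.

Besides the shell and the picture viewer there is one more tool, called after ">>>" in YAML: its name, and indented under it one key for each argument. apply_moves: Moves the arm, as the interface text tells. Its arguments: {"type":"object","properties":{"moves":{"type":"array","items":{"type":"number"}},"newtons":{"type":"number"}},"required":["moves"]}

```bash
mkdir -p pics; ls
python3 - <<'E'
from rig import ctrl
import cv2,numpy as np
s=ctrl.observe(); print(s, ctrl.grip_point_offset)
for n in ["scene","top"]:
    d=ctrl.get_image(n); cv2.imwrite(f"pics/{n}0.png",d["image"][:,:,::-1]); np.savez(f"pics/{n}0.npz",**d); print(n,d["mtx"],d["R"],d["t"])
E
```

```text
pics
{'clock': 0.0, 'qpos': array([-1.39969307e+00,  9.18979879e-02,  1.23191571e+00, -1.05832945e-06,
        1.81978493e+00, -5.67175233e-02]), 'joint_velocities': array([ 8.66731325e-04,  1.30457018e-05, -1.66545991e-03, -6.30915583e-04,
        5.86082601e-04,  1.03225963e-04]), 'joint_torque': array([ 1.52007691e-03, -4.58724189e+01, -4.18027067e+01,  1.34022348e-04,
        1.13723768e-02, -2.18170868e-05]), 'eef_pos': array([ 0.13545238, -0.5842193 ,  0.23011059]), 'eef_rot': array([-0.24047018,  2.10295897, -2.09872431]), 'wrist_force': array([-0.00514976, -0.09423134, -0.69628256]), 'moment': array([-0.02907771,  0.00343987,  0.02589816]), 'grip_width': 0.9965948317347425} 0.0187
scene [[463.8159029    0.         319.78424074]
 [  0.         463.8159029  243.93088561]
 [  0.           0.           1.        ]] [[-0.8006821  -0.59874948  0.02017991]
 [-0.43487409  0.55771034 -0.70699625]
 [ 0.41205909 -0.57485497 -0.70692932]] [0.4543802  0.25239158 1.06513166]
top [[489.61300537   0.         323.92548117]
 [  0.         489.61300537 245.45633527]
 [  0.           0.           1.        ]] [[-0.0265303  -0.99962331  0.00702779]
 [-0.99460205  0.02569025 -0.10053247]
 [ 0.10031405 -0.00965701 -0.99490896]] [0.07626693 0.53606399 1.16124492]
```

View pics/scene0.png

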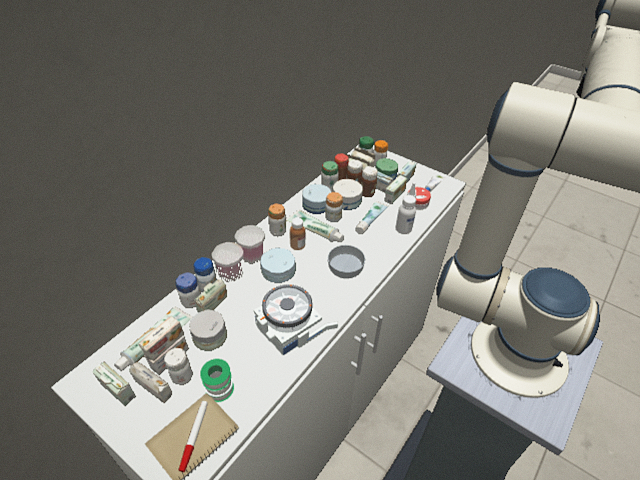

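View pics/top0.png

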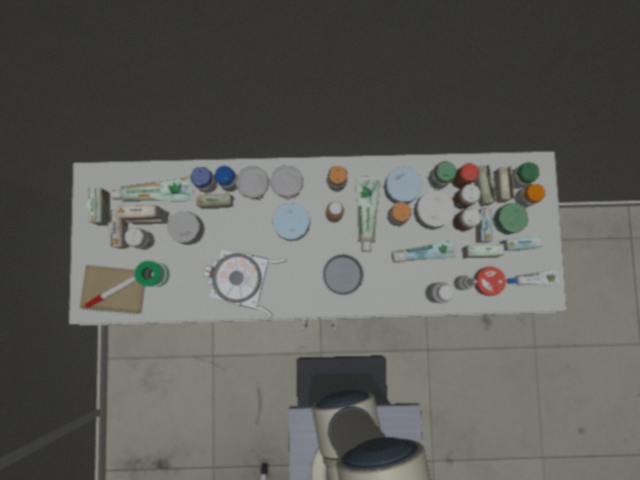

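The scene view shows the dish at about (346,262) and the dispenser knob at (287,307). In the top view the dish is at (343,274), the knob at (237,277) and the orange pointer at about (207,271). So the push runs along roughly +y.

```bash
cat > h.py <<'E'
import numpy as np,cv2
def load(n): return dict(np.load(f"pics/{n}.npz"))
def ray(d,p,z):
    p=np.atleast_2d(p).astype(float); R,t,K=d["R"],d["t"],d["mtx"]
    v=np.c_[p,np.ones(len(p))]@np.linalg.inv(K).T@R; c=-R.T@t
    return c+v*((z-c[2])/v[:,2])[:,None]
def proj(d,X):
    q=np.atleast_2d(X)@d["R"].T+d["t"]; q=q@d["mtx"].T; return q[:,:2]/q[:,2:]
E
python3 - <<'E'
from h import *
a=load("top0")["image"][235:325,195:375,::-1]; b=load("scene0")["image"][235:360,235:375,::-1]
A=cv2.resize(a,None,fx=4,fy=4,interpolation=cv2.INTER_CUBIC)
cv2.imwrite("pics/ct.png",A)
cv2.imwrite("pics/cs.png",cv2.resize(b,None,fx=4,fy=4,interpolation=cv2.INTER_CUBIC))
E
```

```text
(no output)
```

View pics/ct.png

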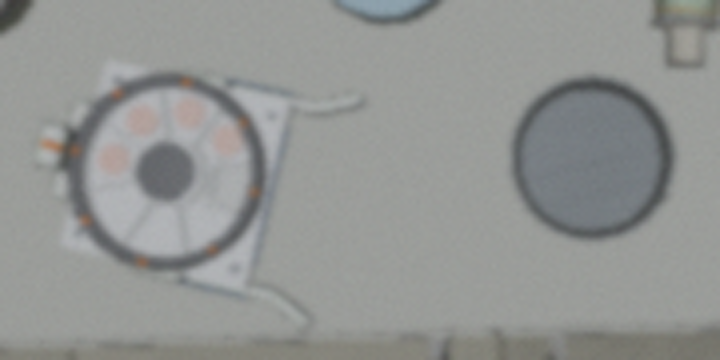

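View pics/cs.png

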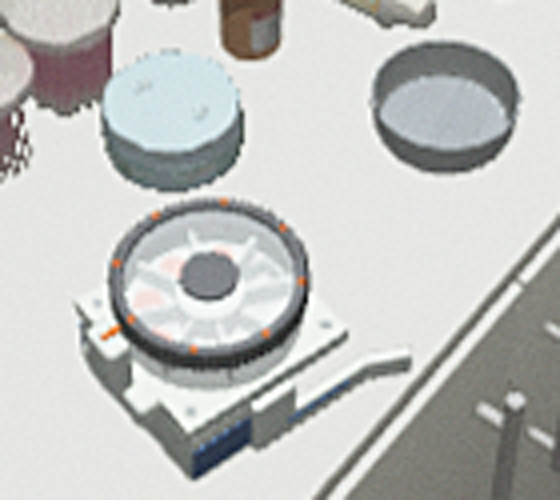

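The crops show the knob centre at about (237,278) full-image px, the pointer at (208,272), and the deck front edge from (268,260) to (257,308). The guide tips are at (286,260) and (272,315), and the dish is centred at (343,274).

Run:
```python
from h import *
from scipy.optimize import least_squares
def circ(P):
    r=least_squares(lambda q:np.hypot(P[:,0]-q[0],P[:,1]-q[1])-q[2],[*P.mean(0)[:2],.05],loss='soft_l1',f_scale=.001); return r.x, np.sqrt((r.fun**2).mean())
rois={"top0":((200,245,270,310)),"scene0":((255,275,320,330))}
for n,(x0,y0,x1,y1) in rois.items():
    d=load(n); im=d["image"]; hsv=cv2.cvtColor(im,cv2.COLOR_RGB2HSV)
    m=((hsv[...,0]<16)&(hsv[...,1]>(95 if n=="top0" else 140))).astype(np.uint8); z=np.zeros_like(m); z[y0:y1,x0:x1]=m[y0:y1,x0:x1]
    k,l,s,c=cv2.connectedComponentsWithStats(z)
    print(n,[(s[i,4],c[i].round(1).tolist(),ray(d,c[i],.095)[0,:2].round(4).tolist()) for i in range(1,k)])
    # dish: dark mask
    g=cv2.cvtColor(im,cv2.COLOR_RGB2GRAY)
    X0,Y0,X1,Y1=(318,250,368,300) if n=="top0" else (325,243,368,280)
    t,b=cv2.threshold(g[Y0:Y1,X0:X1],0,255,cv2.THRESH_BINARY_INV+cv2.THRESH_OTSU)
    cs,_=cv2.findContours(b,cv2.RETR_EXTERNAL,cv2.CHAIN_APPROX_NONE); q=max(cs,key=cv2.contourArea)[:,0]+[X0,Y0]
    print(" dish px",cv2.fitEllipse(q), "thr",t)
    if n=="top0": 
        for h in(.033,): print(" dish",circ(ray(d,q,h)))
    else:
        # upper part of the outline is the rim's far edge
        u=q[q[:,1]<262]; print(" dish far rim",circ(ray(d,u,.033)))
# deck front edge & guides at top (px from crop)
d=load("top0")
p=np.array([[293,100],[248,293]])/4+[195,235]-.4
E=ray(d,p,.06); print("deck edge @z.06",E)
p=np.array([[365,98],[308,320]])/4+[195,235]-.4
print("guide tips",ray(d,p,.02))
```

```text
top0 [(np.int32(1), [208.0, 271.0], [0.4795, 0.3275])]
 dish px ((342.8074951171875, 274.072265625), (40.43524932861328, 40.642616271972656), 155.5880584716797) thr 134.0
 dish (array([0.46727213, 0.01877711, 0.04860964]), np.float64(0.0006147073017129158))
scene0 [(np.int32(2), [290.5, 285.0], [0.4898, 0.2202]), (np.int32(2), [273.5, 288.5], [0.514, 0.2522]), (np.int32(2), [305.0, 291.5], [0.4514, 0.2149]), (np.int32(3), [263.3, 300.3], [0.5096, 0.292]), (np.int32(2), [310.5, 305.0], [0.4179, 0.2378]), (np.int32(3), [267.3, 314.3], [0.477, 0.3156]), (np.int32(6), [262.3, 317.8], [0.4794, 0.3292]), (np.int32(1), [301.0, 318.0], [0.4127, 0.2783]), (np.int32(1), [283.0, 322.0], [0.4369, 0.3102])]
 dish px ((345.79718017578125, 261.2596435546875), (32.222415924072266, 36.294002532958984), 94.78461456298828) thr 158.0
 dish far rim (array([0.46661063, 0.02038653, 0.04711341]), np.float64(0.0010944242644047055))
deck edge @z.06 [[0.50453956 0.19511816 0.06      ]
 [0.39275752 0.22294572 0.06      ]]
guide tips [[0.50760871 0.15560065 0.02      ]
 [0.37478821 0.19233316 0.02      ]]
```

Run:
```python
from h import *
from scipy.optimize import least_squares
def circ(P):
    r=least_squares(lambda q:np.hypot(P[:,0]-q[0],P[:,1]-q[1])-q[2],[*P.mean(0)[:2],.05],loss='soft_l1',f_scale=.001); return r.x, np.sqrt((r.fun**2).mean())
d=load("top0"); im=d["image"].astype(float)
# orange dots in top: R-B difference
s=cv2.GaussianBlur(im[...,0]-im[...,2],(0,0),1)
c=np.array([[187,82],[119,93],[245,122],[77,150],[254,190],[86,221],[213,250],[143,262],[52,147]])/4+[195,235]-.4
P=[]
for x,y in c:
    i,j=int(round(y)),int(round(x)); w=np.clip(s[i-2:i+3,j-2:j+3]-s[i-4:i+5,j-4:j+5].min()-4,0,None); yy,xx=np.mgrid[i-2:i+3,j-2:j+3]
    P.append([(w*xx).sum()/w.sum(),(w*yy).sum()/w.sum()])
W=ray(d,P,.095); 
S=np.array([[290.5,285],[273.5,288.5],[305,291.5],[263.3,300.3],[310.5,305],[267.3,314.3],[301,318],[283,322]]); e=load("scene0"); V=ray(e,S,.095)
for n,A in(("top",W[:8]),("scene",V)):
    q,r=circ(A); a=np.degrees(np.arctan2(A[:,1]-q[1],A[:,0]-q[0])); z=np.exp(1j*np.radians(a)*8).mean()
    print(n,q,r,"dots mod45:",np.degrees(np.angle(z))/8,abs(z))
    pt=W[8] if n=="top" else ray(e,[262.3,317.8],.095)[0]
    print(" pointer dir",np.degrees(np.arctan2(*(pt[:2]-q[:2])[::-1])))
# two-view height of dish rim centre / knob
from scipy.optimize import minimize
qT=circ(W[:8])[0]; 
def tri(p1,p2):
    M1=d["mtx"]@np.c_[d["R"],d["t"]];M2=e["mtx"]@np.c_[e["R"],e["t"]]
    x=cv2.triangulatePoints(M1,M2,np.array(p1,float).reshape(2,1),np.array(p2,float).reshape(2,1)).ravel();return x[:3]/x[3]
print("pointer tri",tri(P[8],[262.3,317.8]),"dot tri",tri(P[3],[267.3,314.3]),"dot far",tri(P[4],[305,291.5]))
# dark rim ring outer contour in top
g=cv2.cvtColor(d["image"],cv2.COLOR_RGB2GRAY)
```

```text
top [0.46319097 0.26499398 0.05220993] 0.00026614015294176813 dots mod45: -14.469095201587995 0.9983620185874498
 pointer dir 75.39553756272254
scene [0.46347079 0.26537008 0.0524017 ] 0.0005242475865029427 dots mod45: -14.445059041096815 0.9968349620263368
 pointer dir 75.88315244023772
pointer tri [0.47991209 0.32830188 0.09361929] dot tri [0.47690831 0.31561522 0.09523249] dot far [0.45119243 0.21463245 0.09485078]
```

```bash
cat >> h.py <<'E'
from scipy.spatial.transform import Rotation as Ro
ax=np.array([.4633,.2652]); A=np.radians(75.55); u=np.array([np.cos(A),np.sin(A)]); v=np.array([-u[1],u[0]]); dock=ax-.047*u
def goto(ctrl,targets,jawdeg=None):
    """tool-frame shifts (mm) to world targets and turn (deg) so that tool x is along +-jawdeg(heading)"""
    s=ctrl.observe(); R=Ro.from_rotvec(s["eef_rot"]).as_matrix(); p=s["eef_pos"]
    xh=np.degrees(np.arctan2(R[1,0],R[0,0]))
    print("t",round(s["clock"],2),"p",p.round(4),"F",s["wrist_force"].round(1),"q6",s["qpos"][5].round(2),"w",round(s["grip_width"],2),"x head",xh.round(2),"y",R[:,1].round(3),"z",R[:,2].round(3))
    for T in targets: print("  shift mm",((np.asarray(T)-p)@R*1000).round(1))
    if jawdeg is not None:
        dlt=(jawdeg-xh+90)%180-90; print("  world turn",dlt,"tool-y turn",-dlt if R[2,1]<0 else dlt)
E
python3 - <<'E'
from h import *; from rig import ctrl
D=np.array([.467,.0193]); P1=dock-.085*u; h=P1-D; L=np.linalg.norm(h); h/=L; a=np.degrees(np.arctan2(h[1],h[0]))
print(dock,P1,L,a,"rel dock",(D-dock)@u,(D-dock)@v)
S=D-.085*h
goto(ctrl,[[*S,.2],[*S,.018]],a)
E
```

```text
[0.45157185 0.21968681] [0.43036137 0.13737572] 0.12362954400509509 107.23899704225335 rel dock -0.19019786306474337 -0.06494361983689581
t 0.1 p [ 0.1354 -0.5843  0.2302] F [0.3 1.  0.5] q6 -0.06 w 1.0 x head -166.95 y [-0.     0.002 -1.   ] z [ 0.226 -0.974 -0.002]
  shift mm [-465.5   31.1 -428.3]
  shift mm [-465.5  213.1 -427.9]
  world turn -85.812116202977 tool-y turn 85.812116202977
```

>>> apply_moves:
  moves: [-230, 0, -215, -47, 0, -465, 31, -428, -94.2, 0]

```text
clock: 0.35
eef_pos: [0.2059, -0.48, 0.2272]
eef_rot: [-0.587, 1.876, -1.873]
wrist_force: [1.0, 0.7, 0.2]
grip_width: 0.603
```

I entered millimetres where the tool takes metres. The speed cap limited the effect to two short steps in the right direction, so I'll recompute from here.

Run:
```python
from h import *; from rig import ctrl
D=np.array([.467,.0193]); P1=dock-.085*u; h=P1-D; h/=np.linalg.norm(h)
S=D-.085*h; goto(ctrl,[[*S,.2]],107.24)
```

```text
t 0.35 p [ 0.2059 -0.48    0.2272] F [1.  0.7 0.2] q6 -0.27 w 0.6 x head -145.21 y [-0.     0.002 -1.   ] z [ 0.571 -0.821 -0.001]
  shift mm [-473.7   27.8 -179.9]
  world turn 72.44552637416155 tool-y turn -72.44552637416155
```

>>> apply_moves:
  moves: [-0.4737, 0.0278, -0.1799, -72.4, 0, -0.4737, 0.0278, -0.1799, -72.4, 0, -0.4737, 0.0278, -0.1799, -72.4, 0, -0.4737, 0.0278, -0.1799, -72.4, 0, -0.4737, 0.0278, -0.1799, -72.4, 0, -0.4737, 0.0278, -0.1799, -72.4, 0, -0.4737, 0.0278, -0.1799, -72.4, 0, -0.4737, 0.0278, -0.1799, -72.4, 0, -0.4737, 0.0278, -0.1799, -72.4, 0, -0.4737, 0.0278, -0.1799, -72.4, 0, -0.4737, 0.0278, -0.1799, -72.4, 0, -0.4737, 0.0278, -0.1799, -72.4, 0]

```text
clock: 1.85
eef_pos: [0.4933, -0.0656, 0.2007]
eef_rot: [-1.334, 0.99, -0.991]
wrist_force: [-0.5, 0.3, -0.8]
grip_width: 0.501
```

Run:
```python
from h import *; from rig import ctrl
D=np.array([.467,.0193]); P1=dock-.085*u; h=P1-D; h/=np.linalg.norm(h)
goto(ctrl,[[*(D-.085*h),.018],[*(D-.062*h),.018],[*(P1-.058*h),.018]],107.24)
d=ctrl.get_image("wrist"); cv2.imwrite("pics/w1.png",d["image"][:,:,::-1])
```

```text
t 1.85 p [ 0.4933 -0.0656  0.2007] F [-0.5  0.3 -0.8] q6 -0.49 w 0.5 x head -73.19 y [ 0. -0. -1.] z [0.957 0.289 0.   ]
  shift mm [-4.000e+00  1.827e+02 -1.000e-01]
  shift mm [-27.  182.7  -0.3]
  shift mm [-154.6  182.7   -1.2]
  world turn 0.43029385213912974 tool-y turn -0.43029385213912974
```

View pics/w1.png

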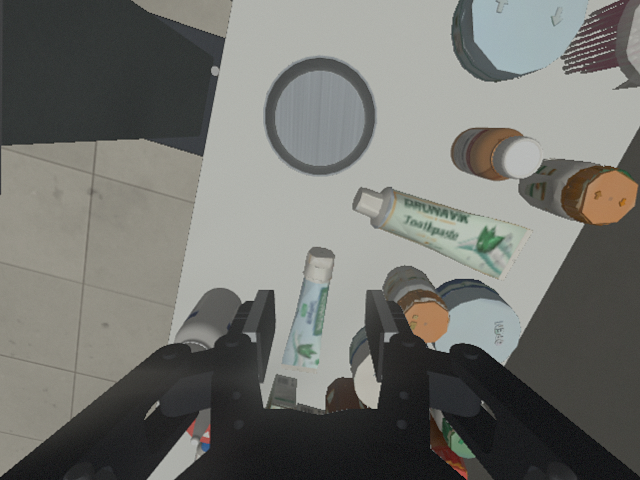

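The wrist view shows the dish centred between the fingers at (320,115). A tube's cap lies at (320,250), near the descent spot, so I'll check the clearance.

Run:
```python
from h import *; from rig import ctrl
d=ctrl.get_image("wrist")
print("tube cap end wrist",ray(d,[[308,250],[333,250],[320,247]],.012))
print("tube cap end top",ray(load("top0"),[[393,255]],.015))
D=np.array([.467,.0193])
print("dish wrist",ray(d,[[320,115]],.033), "target proj",proj(d,[[.493,-.066,.018],[.4907,-.0575,.018]]))
```

```text
tube cap end wrist [[ 0.49182569 -0.10725133  0.012     ]
 [ 0.51697955 -0.09964354  0.012     ]
 [ 0.50293019 -0.10040138  0.012     ]]
tube cap end top [[ 0.5112198  -0.10633313  0.015     ]]
dish wrist [[0.46550317 0.02303773 0.033     ]] target proj [[320.48006421 215.14168949]
 [320.75006569 206.48899254]]
```

>>> apply_moves:
  moves: [-0.004, 0.06, 0, -0.4, 0, -0.004, 0.12, 0, -0.4, 0, -0.004, 0.16, 0, -0.4, 0, -0.004, 0.183, 0, -0.4, 0, -0.004, 0.183, 0, -0.4, 0]

```text
clock: 2.58
eef_pos: [0.4909, -0.0606, 0.0153]
eef_rot: [-1.339, 0.988, -0.981]
wrist_force: [-0.5, -0.1, 0.5]
grip_width: 0.498
```

Run:
```python
from h import *; from rig import ctrl
D=np.array([.467,.0193]); P1=dock-.085*u; h=P1-D; h/=np.linalg.norm(h)
goto(ctrl,[[*(D-.062*h),.018],[*(P1-.057*h),.018]],107.24)
d=ctrl.get_image("scene"); cv2.imwrite("pics/s2.png",cv2.resize(d["image"][180:330,220:420,::-1],None,fx=4,fy=4,interpolation=cv2.INTER_CUBIC))
```

```text
t 2.58 p [ 0.4909 -0.0606  0.0153] F [-0.5 -0.1  0.5] q6 -0.49 w 0.5 x head -72.71 y [-0.004  0.001 -1.   ] z [ 0.955  0.297 -0.004]
  shift mm [-21.4  -2.6   0.9]
  shift mm [-150.    -2.4    1. ]
  world turn -0.049002813539289036 tool-y turn 0.049002813539289036
```

View pics/s2.png

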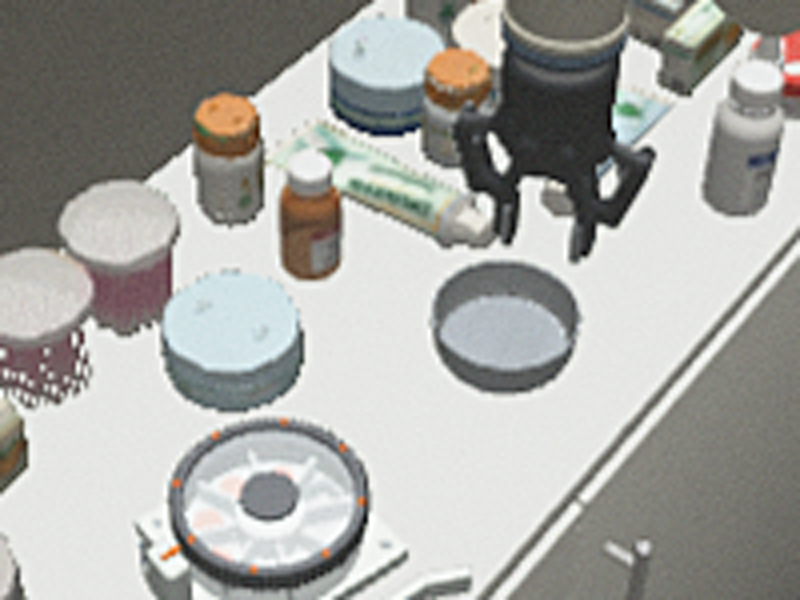

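The fingers straddle the push line behind the dish, but the large toothpaste cap at (480,222) in the crop is close to the far finger. I'll measure it.

Run:
```python
from h import *; from rig import ctrl
t=load("top0")["image"]
d=load("top0")
print("top cap corners",ray(d,[[362,250],[371,250]],.015))
s=load("scene0")
p=np.array([[450,245],[495,235],[470,245]])/4+[220,180]; print("scene cap",ray(s,p,.01))
o=ctrl.observe(); R=Ro.from_rotvec(o["eef_rot"]).as_matrix(); c=o["eef_pos"]
for q in ray(d,[[362,250],[371,250]],.015): print("tool frame x,z mm",((q-c)@R*1000).round(1))
for q in ray(s,p,.01): print("tool frame x,z mm",((q-c)@R*1000).round(1))
P=np.array([505,240,580,255]).reshape(2,2)/4+[220,180]
for q in ray(s,P,.02): print("finger tips",((q-c)@R*1000).round(1))
```

```text
top cap corners [[ 0.52547011 -0.03084556  0.015     ]
 [ 0.52489901 -0.05289963  0.015     ]]
scene cap [[ 0.54467365 -0.02862636  0.01      ]
 [ 0.52549702 -0.05629354  0.01      ]
 [ 0.5336163  -0.03725248  0.01      ]]
tool frame x,z mm [-18.7   2.1  41. ]
tool frame x,z mm [ 2.2  2.1 33.9]
tool frame x,z mm [-15.1   7.1  60. ]
tool frame x,z mm [ 5.6  7.1 33.5]
tool frame x,z mm [-10.1   7.1  46.9]
finger tips [-6.6 -2.9 22.9]
finger tips [ -2.5  -2.8 -30. ]
```

>>> apply_moves:
  moves: [0, 0, 0, 0, 0.5, 0, 0, 0, 0, 0.5, 0, 0, 0, 0, 0.5, -0.01, 0, 0, 0, 0.5, -0.016, 0, 0, 0, 0.5, -0.022, 0, 0, 0, 0.5, -0.03, 0, 0, 0, 0.5, -0.04, 0, 0, 0, 0.5, -0.05, 0, 0, 0, 0.5, -0.06, 0, 0, 0, 0.5, -0.07, 0, 0, 0, 0.5, -0.075, 0, 0, 0, 0.5]

```text
clock: 4.12
eef_pos: [0.4701, 0.0118, 0.0175]
eef_rot: [-1.337, 0.983, -0.983]
wrist_force: [0.1, 0.2, -0.7]
grip_width: 0.25
```

```bash
cat >> h.py <<'E'
def look(ctrl,n,roi=None,out=None,f=4):
    d=ctrl.get_image(n)
    if out:
        im=d["image"][:,:,::-1]
        if roi: x0,y0,x1,y1=roi; im=cv2.resize(im[y0:y1,x0:x1],None,fx=f,fy=f,interpolation=cv2.INTER_CUBIC)
        cv2.imwrite(out,im)
    return d
def dish(ctrl,X=(0.35,0.52),Y=(-0.05,0.25),diff=0):
    """dish centre from the wrist camera: largest round blob darker than the table"""
    d=ctrl.get_image("wrist"); g=cv2.cvtColor(d["image"],cv2.COLOR_RGB2GRAY)
    return d,g
E
python3 - <<'E'
from h import *; from rig import ctrl
goto(ctrl,[],107.24)
d=look(ctrl,"wrist",out="pics/w3.png")
t=look(ctrl,"top",(180,220,380,330),"pics/t3.png"); np.savez("pics/t3.npz",**t); np.savez("pics/w3.npz",**d)
E
```

```text
t 4.12 p [0.4701 0.0118 0.0175] F [ 0.1  0.2 -0.7] q6 -0.35 w 0.25 x head -72.63 y [ 0.  0. -1.] z [0.954 0.299 0.   ]
  world turn -0.13392040966834884 tool-y turn 0.13392040966834884
```

View pics/w3.png

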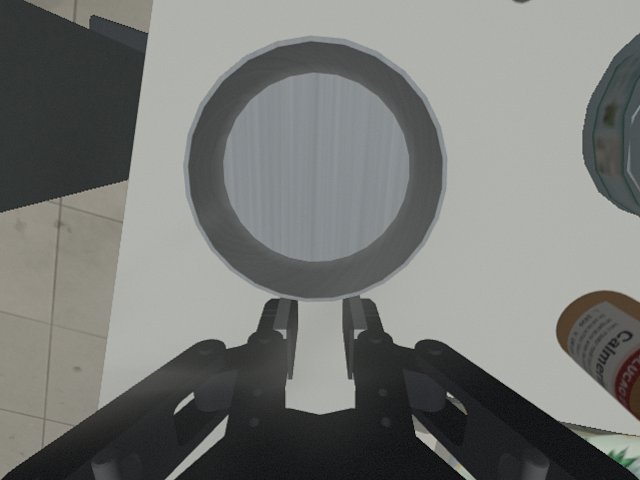

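The wrist view shows the dish rim spanning columns 185–446 and rows 37–300, both fingertips against it at (285,300) and (353,300), and everything upright.

Run:
```python
from h import *; from rig import ctrl
d=load("w3"); q=ray(d,[[185,168],[446,168],[315.5,37],[315.5,300]],.033); print(q)
D=q.mean(0)[:2]; print("dish",D,"diam",np.linalg.norm(q[0]-q[1]),np.linalg.norm(q[2]-q[3]))
o=ctrl.observe(); c=o["eef_pos"]; R=Ro.from_rotvec(o["eef_rot"]).as_matrix()
print("dish in tool",(np.r_[D,.0175]-c)@R, "rel dock u,v",(D-dock)@u,(D-dock)@v)
P1=dock-.085*u; print("needed shift of dish in tool",np.r_[P1-D,0]@R)
```

```text
[[0.40072353 0.06016385 0.033     ]
 [0.49370658 0.08929547 0.033     ]
 [0.43451604 0.11580347 0.033     ]
 [0.46346731 0.02210983 0.033     ]]
dish [0.44810336 0.07184315] diam 0.09743971811644248 0.09806464210965779
dish in tool [-6.39433624e-02 -5.20673293e-05 -3.01923896e-03] rel dock u,v -0.14403224498837006 -0.03353340451531374
needed shift of dish in tool [-6.78403346e-02  2.03072311e-05  2.64267870e-03]
```

>>> apply_moves:
  moves: [-0.01, 0, 0.001, 0, 0.5, -0.02, 0, 0.001, 0, 0.5, -0.03, 0, 0.002, 0, 0.5, -0.04, 0, 0.002, 0, 0.5, -0.05, 0, 0.003, 0, 0.5, -0.06, 0, 0.003, 0, 0.5, -0.066, 0, 0.003, 0, 0.5, -0.068, 0, 0.003, 0, 0.5, -0.068, 0, 0.003, 0, 0.5]

```text
clock: 5.35
eef_pos: [0.4528, 0.0771, 0.0174]
eef_rot: [-1.337, 0.984, -0.983]
wrist_force: [0.3, 0.0, 0.1]
grip_width: 0.248
```

Run:
```python
from h import *; from rig import ctrl
o=ctrl.observe(); c=o["eef_pos"]; R=Ro.from_rotvec(o["eef_rot"]).as_matrix()
d=look(ctrl,"wrist"); g=cv2.cvtColor(d["image"],cv2.COLOR_RGB2GRAY)
# rim outer edges along the column / row through the dish centre predicted
m=((g<150)&(g>60)).astype(np.uint8); 
D=c[:2]-(R[:,0]*.064+R[:,2]*.003)[:2]; px=proj(d,[[*D,.033]])[0]; print(px)
for k in range(-2,3):
    pass
cs,_=cv2.findContours(cv2.inRange(g,60,150),cv2.RETR_LIST,cv2.CHAIN_APPROX_NONE)
for q in cs:
    if cv2.contourArea(q)>15000:
        e=cv2.fitEllipse(q); print(e, ray(d,[e[0]],.033), ray(d,[e[0]],.005))
print("pred D",D,"rel dock",(D-dock)@u,(D-dock)@v)
a=75.55
goto(ctrl,[[*(D-.085*u),.018],[*(D-.085*u),.03]],a)
cv2.imwrite("pics/w4.png",d["image"][:,:,::-1])
```

```text
[315.51435374 175.7962201 ]
((247.17135620117188, 237.0474853515625), (277.67596435546875, 499.61468505859375), 50.27493667602539) [[0.41199298 0.10603331 0.033     ]] [[0.40858484 0.0956383  0.005     ]]
pred D [0.43084363 0.13724725] rel dock -0.0850040665937069 -0.0004990613735925867
t 5.4 p [0.4528 0.0769 0.0174] F [0.1 0.4 0.7] q6 -0.21 w 0.25 x head -72.66 y [-0.  0. -1.] z [ 0.955  0.298 -0.   ]
  shift mm [  8.1  -0.6 -47.8]
  shift mm [  8.1 -12.6 -47.8]
  world turn -31.785756706057782 tool-y turn 31.785756706057782
```

View pics/w4.png

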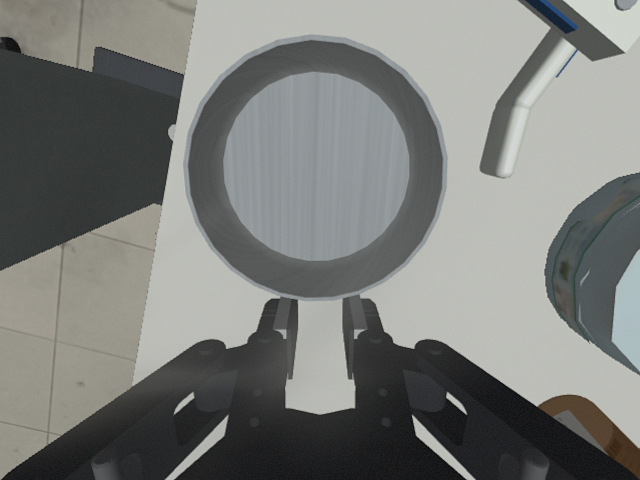

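The wrist view shows the dish still seated against both tips with the rim at the same pixels, so it sits about 85 mm before the dock on the axis. The right guide tip at (500,172) is clear.

>>> apply_moves:
  moves: [0.015, 0, 0, 0, 0.2, 0.03, 0, 0, 0, 0.2, 0.026, 0, -0.012, 8, 0.2, 0.02, 0, -0.024, 16, 0.2, 0.014, 0, -0.036, 24, 0.2, 0.008, 0, -0.048, 31.8, 0.2, 0.008, 0, -0.048, 31.8, 0.2, 0.008, 0, -0.048, 31.8, 0.2]

```text
clock: 6.4
eef_pos: [0.41, 0.0544, 0.0176]
eef_rot: [-1.08, 1.391, -1.392]
wrist_force: [-0.4, 0.4, 0.7]
grip_width: 0.4
```

Run:
```python
from h import *; from rig import ctrl
goto(ctrl,[[*(dock-.147*u),.018],[*(dock-.1*u),.018],[*(dock-.062*u),.018]],75.55)
d=look(ctrl,"wrist"); g=cv2.cvtColor(d["image"],cv2.COLOR_RGB2GRAY)
c=proj(d,[[*(dock-.085*u),.033]])[0]; print(c)
# radial edge search for bright table -> rim step
P=[]
for th in np.radians(np.r_[0:360:10]):
    X=np.r_[dock-.085*u,.033]+np.outer(np.linspace(.036,.06,60),[np.cos(th),np.sin(th),0]); p=proj(d,X)
    if (p<1).any() or (p[:,0]>638).any() or (p[:,1]>478).any(): continue
    s=cv2.remap(g.astype(np.float32),p[:,0].astype(np.float32),p[:,1].astype(np.float32),1).ravel(); i=np.argmax(np.diff(cv2.blur(s,(1,3)).ravel())); P.append(X[i])
P=np.array(P)
from scipy.optimize import least_squares
r=least_squares(lambda q:np.hypot(P[:,0]-q[0],P[:,1]-q[1])-q[2],[*(dock-.085*u),.05],loss='soft_l1',f_scale=.001).x
print("dish",r,"rel dock",(r[:2]-dock)@u,(r[:2]-dock)@v)
```

```text
t 6.4 p [0.41   0.0544 0.0176] F [-0.4  0.4  0.7] q6 0.3 w 0.4 x head -104.36 y [ 0.001 -0.    -1.   ] z [ 0.969 -0.248  0.001]
  shift mm [-23.5  -0.4  -1. ]
  shift mm [-70.5  -0.4  -0.9]
  shift mm [-108.5   -0.4   -0.8]
  world turn -0.0924111171086679 tool-y turn 0.0924111171086679
[322.23461443 112.41033876]
dish [0.43156908 0.13445642 0.04763267] rel dock -0.08752558399319167 -0.001897971049683752
```

>>> apply_moves:
  moves: [-0.012, 0, 0.001, 0, 0.2, -0.022, 0, 0, 0, 0.2, -0.03, 0, 0, 0, 0.2, -0.038, 0, 0, 0, 0.2, -0.046, 0, -0.001, 0, 0.2, -0.054, 0, -0.001, 0, 0.2, -0.062, 0, -0.001, 0, 0.2, -0.07, 0, -0.001, 0, 0.2, -0.078, 0, -0.001, 0, 0.2, -0.086, 0, -0.001, 0, 0.2, -0.092, 0, -0.001, 0, 0.2, -0.096, 0, -0.001, 0, 0.2]

```text
clock: 7.95
eef_pos: [0.4325, 0.1485, 0.0174]
eef_rot: [-1.079, 1.393, -1.393]
wrist_force: [-0.2, -0.1, 0.2]
grip_width: 0.4
```

Run:
```python
from h import *; from rig import ctrl
goto(ctrl,[[*(dock-.062*u),.018]],75.55)
look(ctrl,"wrist",out="pics/w5.png")
```

```text
t 7.95 p [0.4325 0.1485 0.0174] F [-0.2 -0.1  0.2] q6 0.51 w 0.4 x head -104.45 y [-0. -0. -1.] z [ 0.968 -0.25  -0.   ]
  shift mm [-11.7  -0.6   0.7]
  world turn -0.0010839331662282348 tool-y turn 0.0010839331662282348
```

View pics/w5.png

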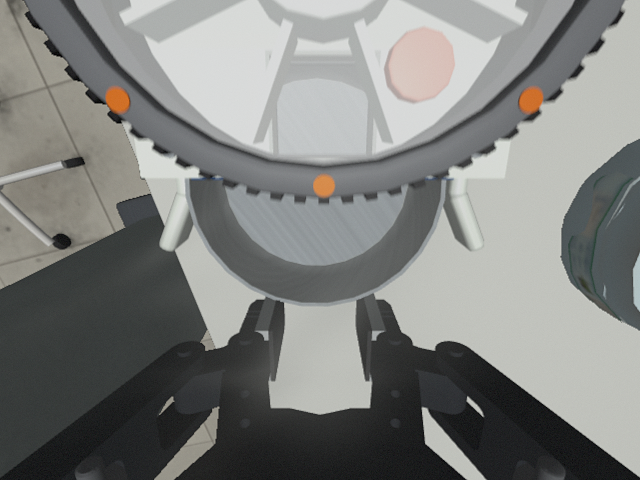

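The wrist view shows the dish entering centred between the guides (tips at (172,245) and (475,245)), with the knob rim's nearest dot at (324,186). I'll ease in until it contacts the stop.

>>> apply_moves:
  moves: [-0.003, 0, 0, 0, 0.2, -0.006, 0, 0, 0, 0.2, -0.008, 0, 0, 0, 0.2, -0.009, 0, 0, 0, 0.2, -0.01, 0, 0, 0, 0.2, -0.01, 0, 0, 0, 0.2]

```text
clock: 8.75
eef_pos: [0.4349, 0.1579, 0.0174]
eef_rot: [-1.079, 1.393, -1.393]
wrist_force: [-0.5, -1.0, -0.4]
grip_width: 0.401
```

>>> apply_moves:
  moves: [-0.001, 0, 0, 0, 0.2, -0.002, 0, 0, 0, 0.2, -0.002, 0, 0, 0, 0.2]

```text
clock: 9.12
eef_pos: [0.4354, 0.1599, 0.0174]
eef_rot: [-1.079, 1.393, -1.393]
wrist_force: [0.1, -0.7, -0.5]
grip_width: 0.402
```

>>> apply_moves:
  moves: [-0.001, 0, 0, 0, 0.2, -0.002, 0, 0, 0, 0.2, -0.002, 0, 0, 0, 0.2]

```text
clock: 9.5
eef_pos: [0.4359, 0.1619, 0.0174]
eef_rot: [-1.079, 1.393, -1.392]
wrist_force: [-0.5, -0.9, -0.2]
grip_width: 0.402
```

>>> apply_moves:
  moves: [-0.001, 0, 0, 0, 0.2, -0.001, 0, 0, 0, 0.2]

```text
clock: 9.75
eef_pos: [0.4362, 0.1628, 0.0174]
eef_rot: [-1.079, 1.393, -1.393]
wrist_force: [-1.0, -0.3, 0.2]
grip_width: 0.398
```

>>> apply_moves:
  moves: [-0.001, 0, 0, 0, 0.2, -0.001, 0, 0, 0, 0.2]

```text
clock: 10.0
eef_pos: [0.4364, 0.1637, 0.0174]
eef_rot: [-1.079, 1.393, -1.393]
wrist_force: [-1.1, 0.2, -0.1]
grip_width: 0.401
```

>>> apply_moves:
  moves: [-0.001, 0, 0, 0, 0.2, -0.001, 0, 0, 0, 0.2]

```text
clock: 10.25
eef_pos: [0.4367, 0.1647, 0.0174]
eef_rot: [-1.079, 1.393, -1.393]
wrist_force: [-0.5, 0.5, 0.2]
grip_width: 0.398
```

>>> apply_moves:
  moves: [-0.001, 0, 0, 0, 0.2, -0.001, 0, 0, 0, 0.2]

```text
clock: 10.5
eef_pos: [0.4369, 0.1656, 0.0174]
eef_rot: [-1.079, 1.393, -1.393]
wrist_force: [-0.2, -1.1, -0.4]
grip_width: 0.402
```

Run:
```python
from h import *; from rig import ctrl
goto(ctrl,[[*(dock-.06*u),.018]],75.55)
d=look(ctrl,"wrist",out="pics/w6.png"); g=cv2.cvtColor(d["image"],cv2.COLOR_RGB2GRAY)
c=dock-.003*u; P=[]
for th in np.radians(np.r_[75.55+180-60:75.55+180+61:4]):
    X=np.r_[c,.033]+np.outer(np.linspace(.042,.06,80),[np.cos(th),np.sin(th),0]); p=proj(d,X)
    s=cv2.remap(g.astype(np.float32),p[:,0].astype(np.float32),p[:,1].astype(np.float32),1).ravel()
    i=np.argmax(np.diff(s)); P.append([(X[i,:2]-dock)@u,(X[i,:2]-dock)@v,np.diff(s)[i]])
print(np.round(np.array(P)*[1000,1000,1],1).tolist())
```

```text
t 10.5 p [0.4369 0.1656 0.0174] F [-0.2 -1.1 -0.4] q6 0.54 w 0.4 x head -104.46 y [-0. -0. -1.] z [ 0.968 -0.25  -0.   ]
  shift mm [ 4.  -0.6  0.7]
  world turn 0.012254874125289916 tool-y turn -0.012254874125289916
[[-28.9, 44.9, 16.0], [-29.9, 39.9, 18.1], [-32.5, 37.8, 15.7], [-34.6, 35.1, 15.8], [-36.8, 32.7, 14.5], [-38.7, 29.9, 16.8], [-49.0, 33.4, 17.1], [-41.7, 24.2, 13.9], [-43.1, 21.3, 15.9], [-43.9, 18.2, 13.4], [-44.8, 15.2, 17.6], [-45.6, 12.2, 15.6], [-46.1, 9.2, 15.7], [-46.2, 6.1, 15.1], [-46.3, 3.0, 14.3], [-46.1, -0.0, 14.7], [-45.8, -3.0, 13.3], [-45.0, -5.9, 10.8], [-44.3, -8.8, 12.7], [-43.6, -11.6, 11.7], [-42.5, -14.4, 15.1], [-41.4, -17.1, 8.0], [-40.1, -19.7, 10.4], [-47.5, -27.8, 16.1], [-37.9, -25.4, 9.5], [-36.0, -27.7, 12.1], [-34.0, -30.0, 9.9], [-31.1, -31.2, 11.2], [-31.2, -36.1, 26.7], [-28.0, -37.1, 18.1], [-28.2, -43.7, 27.9]]
```

View pics/w6.png

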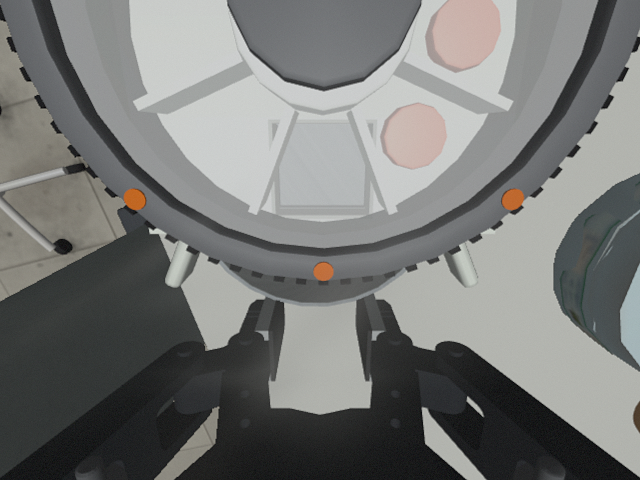

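The wrist view shows the dish nearly under the deck, with its rear rim at (320,303) touching both tips. The drop window at (322,180) is over the dish floor. No stop force yet, so I'll continue in 1 mm steps.

>>> apply_moves:
  moves: [-0.001, 0, 0, 0, 0.2, -0.001, 0, 0, 0, 0.2]

```text
clock: 10.8
eef_pos: [0.437, 0.1661, 0.0173]
eef_rot: [-1.08, 1.392, -1.393]
wrist_force: [-1.2, -3.9, 1.1]
grip_width: 0.4
```

>>> apply_moves:
  moves: [-0.001, 0, 0, 0, 0.2, -0.001, 0, 0, 0, 0.2]

```text
clock: 11.05
eef_pos: [0.4371, 0.1664, 0.0173]
eef_rot: [-1.081, 1.392, -1.395]
wrist_force: [-2.3, -8.0, 2.0]
grip_width: 0.398
```

Run:
```python
from h import *; from rig import ctrl
o=ctrl.observe(); F=o["wrist_force"]; M=o["moment"]; print(F,M, "joint5 z info",o["eef_pos"])
# lever arm along z if moment = r x F : Mv/Fu
Fu=F[:2]@u; Mv=M[:2]@v; Fv=F[:2]@v; Mu=M[:2]@u
print("Fu",Fu,"Fv",Fv,"Mv/Fu",Mv/Fu,"Mz",M[2])
```

```text
[-2.33612061 -8.00596366  2.00713736] [-1.1075359   0.39773171  0.08829017] joint5 z info [0.43706274 0.16636847 0.01725945]
Fu -8.335645114333612 Fv 0.2644507595628726 Mv/Fu -0.14057074592926877 Mz 0.08829016641134413
```

>>> apply_moves:
  moves: [0.01, 0, 0, 0, 0.2, 0.025, 0, 0, 0, 0.2, 0.04, -0.01, 0, 0, 0.2, 0.04, -0.04, 0, 0, 1, 0.04, -0.066, 0, 0, 1, 0.04, -0.066, 0, 0, 1]

```text
clock: 11.8
eef_pos: [0.429, 0.1285, 0.0867]
eef_rot: [-1.073, 1.39, -1.394]
wrist_force: [0.5, 0.4, 0.6]
grip_width: 0.001
```

Run:
```python
from h import *; from rig import ctrl
f=np.radians(275.55); e=np.array([np.cos(f),np.sin(f)])
goto(ctrl,[[*(ax+r*e),.083] for r in (.08,.067)],275.55)
d=look(ctrl,"wrist",out="pics/w7.png")
```

```text
t 11.8 p [0.429  0.1285 0.0867] F [0.5 0.4 0.6] q6 0.47 w 0.0 x head -104.5 y [ 0.006  0.001 -1.   ] z [ 0.968 -0.25   0.005]
  shift mm [-65.8   4.   26.4]
  shift mm [-78.   4.  22.]
  world turn 20.053782656421845 tool-y turn -20.053782656421845
```

View pics/w7.png

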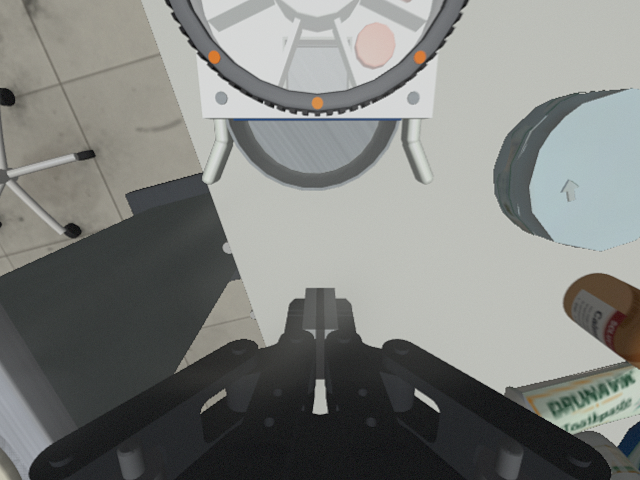

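The wrist view shows the dish under the deck with its rear rim at (315,188), the deck edge at row 118, and the knob unturned with a dot at (318,103). The fingers are shut at (320,295).

>>> apply_moves:
  moves: [-0.01, 0.004, 0.013, -10, 1, -0.03, 0.004, 0.026, -20, 1, -0.045, 0.004, 0.0264, -20, 1, -0.058, 0.004, 0.0264, -20, 1, -0.066, 0.004, 0.0264, -20, 1, -0.066, 0.004, 0.0264, -20, 1, -0.066, 0.004, 0.0264, -20, 1]

```text
clock: 12.72
eef_pos: [0.4693, 0.1859, 0.0795]
eef_rot: [-1.253, 1.138, -1.138]
wrist_force: [-0.9, -0.2, 0.1]
grip_width: 0.003
```

Run:
```python
from h import *; from rig import ctrl
f=np.radians(275.55); e=np.array([np.cos(f),np.sin(f)])
goto(ctrl,[[*(ax+r*e),.083] for r in (.067,)],275.55)
d=load("w3")
o=ctrl.observe(); c=o["eef_pos"]; print("radius",np.hypot(*(c[:2]-ax)))
```

```text
t 12.72 p [0.4693 0.1859 0.0795] F [-0.9 -0.2  0.1] q6 0.21 w 0.0 x head -84.49 y [ 0. -0. -1.] z [ 0.995  0.096 -0.   ]
  shift mm [-12.5  -3.5   1.7]
  world turn 0.03532778967496597 tool-y turn -0.03532778967496597
radius 0.07948745151943491
```

>>> apply_moves:
  moves: [0, -0.004, 0.0017, 0, 1, -0.005, -0.004, 0.0017, 0, 1, -0.009, -0.004, 0.0017, 0, 1, -0.009, -0.004, 0.0017, 0, 1]

```text
clock: 13.22
eef_pos: [0.4702, 0.1956, 0.0833]
eef_rot: [-1.254, 1.137, -1.137]
wrist_force: [-0.1, -0.6, 0.1]
grip_width: -0.002
```

>>> apply_moves:
  moves: [-0.001, 0, 0, 0, 1, -0.002, 0, 0, 0, 1, -0.002, 0, 0, 0, 1]

```text
clock: 13.6
eef_pos: [0.4701, 0.1973, 0.0834]
eef_rot: [-1.253, 1.138, -1.138]
wrist_force: [-0.1, 1.0, 0.3]
grip_width: -0.001
```

>>> apply_moves:
  moves: [-0.001, 0, 0, 0, 1, -0.001, 0, 0, 0, 1]

```text
clock: 13.85
eef_pos: [0.47, 0.1983, 0.0835]
eef_rot: [-1.253, 1.138, -1.138]
wrist_force: [-0.2, 0.5, -0.1]
grip_width: 0.004
```

>>> apply_moves:
  moves: [-0.001, 0, 0, 0, 1, -0.001, 0, 0, 0, 1]

```text
clock: 14.1
eef_pos: [0.47, 0.1989, 0.0834]
eef_rot: [-1.254, 1.138, -1.138]
wrist_force: [-0.4, -2.2, 0.9]
grip_width: -0.0
```

>>> apply_moves:
  moves: [-0.001, 0, 0, 0, 1, -0.001, 0, 0, 0, 1]

```text
clock: 14.35
eef_pos: [0.47, 0.1991, 0.0834]
eef_rot: [-1.255, 1.137, -1.14]
wrist_force: [0.4, -6.1, 0.8]
grip_width: -0.0
```

>>> apply_moves:
  moves: [-0.001, 0, 0, 0, 1, -0.001, 0, 0, 0, 1]

```text
clock: 14.6
eef_pos: [0.4701, 0.1991, 0.0835]
eef_rot: [-1.256, 1.137, -1.142]
wrist_force: [0.9, -8.6, 1.1]
grip_width: -0.003
```

>>> apply_moves:
  moves: [-0.0002, 0, -0.0045, 4, 1, -0.0006, 0, -0.0089, 8, 1, -0.0014, 0, -0.0133, 12, 1, -0.0025, 0, -0.0177, 16, 1, -0.0025, 0, -0.0177, 16, 1]

```text
clock: 15.22
eef_pos: [0.4518, 0.1998, 0.0835]
eef_rot: [-1.119, 1.342, -1.347]
wrist_force: [-0.7, -9.8, 2.3]
grip_width: -0.001
```

```bash
cat >> h.py <<'E'
def dots(ctrl):
    for n in("wrist","scene"):
        d=ctrl.get_image(n); hsv=cv2.cvtColor(d["image"],cv2.COLOR_RGB2HSV)
        m=((hsv[...,0]<16)&(hsv[...,1]>140)&(hsv[...,2]>120)).astype(np.uint8)
        k,l,s,c=cv2.connectedComponentsWithStats(m)
        for i in range(1,k):
            X=ray(d,c[i],.095)[0,:2]-ax; r=np.hypot(*X)
            if .049<r<.056: print(n,s[i,4],"r",r.round(4),"angle rel u mod45",(np.degrees(np.arctan2(X[1],X[0]))-75.55+22.5)%45-22.5)
E
python3 - <<'E'
from h import *; from rig import ctrl
goto(ctrl,[],75.55); dots(ctrl); o=ctrl.observe(); e=o["eef_pos"][:2]-ax; print("phi",np.degrees(np.arctan2(e[1],e[0]))%360,np.hypot(*e),"radial F",o["wrist_force"][:2]@e/np.hypot(*e))
E
```

```text
t 15.22 p [0.4518 0.1998 0.0835] F [-0.7 -9.8  2.3] q6 0.54 w -0.0 x head -100.58 y [-0.    -0.004 -1.   ] z [ 0.983 -0.184  0.001]
  world turn -3.867184866188097 tool-y turn 3.867184866188097
wrist 137 r 0.0524 angle rel u mod45 -13.562602695755096
wrist 140 r 0.0537 angle rel u mod45 -14.183568584967048
wrist 111 r 0.0512 angle rel u mod45 -14.15934897882586
wrist 112 r 0.0542 angle rel u mod45 -15.498239077510178
wrist 76 r 0.0506 angle rel u mod45 -15.516067582038048
wrist 75 r 0.0537 angle rel u mod45 -16.799627141081032
wrist 37 r 0.0512 angle rel u mod45 -16.62927640256794
wrist 65 r 0.0524 angle rel u mod45 -17.402469322356524
scene 1 r 0.0527 angle rel u mod45 -15.654447869547894
scene 2 r 0.0511 angle rel u mod45 -15.051650731194798
scene 2 r 0.0523 angle rel u mod45 -16.366877311602686
scene 2 r 0.052 angle rel u mod45 -15.856079913579379
scene 2 r 0.0525 angle rel u mod45 -15.742414423225071
scene 2 r 0.0522 angle rel u mod45 -15.18221156817333
scene 3 r 0.0524 angle rel u mod45 -15.810038947607922
scene 1 r 0.0528 angle rel u mod45 -16.61670896554857
phi 260.0963312576259 0.06637374320277246 radial F 9.560593704984052
```

The knob turned 15.7° clockwise with the finger. I'll carry it on to about 36°, past the half-way point.

>>> apply_moves:
  moves: [-0.0002, 0, -0.0045, 4, 1, -0.0006, 0, -0.0089, 8, 1, -0.0014, 0, -0.0133, 12, 1, -0.0025, 0, -0.0177, 16, 1, -0.0039, 0, -0.022, 20, 1, -0.0039, 0, -0.022, 20, 1]

```text
clock: 16.08
eef_pos: [0.4293, 0.2082, 0.0834]
eef_rot: [-0.914, 1.59, -1.593]
wrist_force: [-7.5, -8.9, 5.1]
grip_width: 0.001
```

Run:
```python
from h import *; from rig import ctrl
goto(ctrl,[],75.55); dots(ctrl); o=ctrl.observe(); e=o["eef_pos"][:2]-ax; e/=np.hypot(*e); print("radial F",o["wrist_force"][:2]@e,"tang cw",o["wrist_force"][:2]@np.array([e[1],-e[0]]))
```

```text
t 16.07 p [0.4293 0.2082 0.0834] F [-7.5 -8.9  5.1] q6 0.91 w 0.0 x head -120.53 y [-0.004 -0.004 -1.   ] z [ 0.861 -0.508 -0.001]
  world turn 16.081048307546837 tool-y turn -16.081048307546837
wrist 138 r 0.0518 angle rel u mod45 10.45524741745161
wrist 141 r 0.0532 angle rel u mod45 10.361132374587996
wrist 110 r 0.0508 angle rel u mod45 9.375387862939945
wrist 109 r 0.054 angle rel u mod45 9.275585238088368
wrist 79 r 0.0508 angle rel u mod45 7.8359950409245585
wrist 77 r 0.0541 angle rel u mod45 7.837483505732749
wrist 50 r 0.0516 angle rel u mod45 6.804805694743067
wrist 64 r 0.0531 angle rel u mod45 6.804415171246433
scene 1 r 0.0518 angle rel u mod45 8.890397079666045
scene 2 r 0.0523 angle rel u mod45 9.379659867476335
scene 1 r 0.0527 angle rel u mod45 7.7090319282094555
scene 1 r 0.0533 angle rel u mod45 7.592170178942283
scene 2 r 0.0527 angle rel u mod45 9.725885038139438
scene 3 r 0.0523 angle rel u mod45 8.334352428677974
scene 2 r 0.0519 angle rel u mod45 8.201151800345443
scene 3 r 0.0527 angle rel u mod45 8.523402003657608
radial F 11.818133218254886 tang cw 1.2964641491261912
```

>>> apply_moves:
  moves: [0.006, 0, 0, 0, 1, 0.02, 0, 0, 0, 1, 0.035, 0, 0, 0, 1, 0.035, -0.05, 0, 0, 1, 0.045, -0.1, 0, 0, 1, 0.045, -0.14, 0, 0, 1, 0.045, -0.14, 0, 0, 1, 0.045, -0.14, 0, 0, 1]

```text
clock: 17.18
eef_pos: [0.4078, 0.1706, 0.2228]
eef_rot: [-0.909, 1.59, -1.589]
wrist_force: [0.5, -0.4, -0.8]
grip_width: 0.003
```

Run:
```python
from h import *; from rig import ctrl
goto(ctrl,[]); dots(ctrl)
a=look(ctrl,"wrist")["image"][:,:,::-1]; t=load("top0")
s=look(ctrl,"scene",(225,180,425,350),"pics/x.png",4)["image"][:,:,::-1]
c=cv2.resize(s[180:360,180:450],(405,270),interpolation=cv2.INTER_CUBIC)
top=look(ctrl,"top")["image"][:,:,::-1]; tt=cv2.resize(top[220:330,190:350],(393,270),interpolation=cv2.INTER_CUBIC)
w=cv2.resize(a,(440,330))
W=np.zeros((600,798,3),np.uint8); W[:330,:440]=w; W[330:,:405]=c; W[330:,405:798]=tt; cv2.imwrite("pics/fin.png",W)
```

```text
t 17.18 p [0.4078 0.1706 0.2228] F [ 0.5 -0.4 -0.8] q6 0.85 w 0.0 x head -120.48 y [-0. -0. -1.] z [ 0.862 -0.507 -0.   ]
wrist 31 r 0.0529 angle rel u mod45 2.3822525410936777
wrist 27 r 0.0514 angle rel u mod45 2.398185556476207
wrist 27 r 0.054 angle rel u mod45 1.586160590363022
wrist 26 r 0.0505 angle rel u mod45 1.0092429338525335
wrist 22 r 0.054 angle rel u mod45 0.017580175892888406
wrist 17 r 0.0506 angle rel u mod45 -0.4854822152323379
wrist 17 r 0.0532 angle rel u mod45 -1.2843033926919247
wrist 16 r 0.0517 angle rel u mod45 -1.2913849898050103
scene 2 r 0.0522 angle rel u mod45 -0.01339982779921911
scene 1 r 0.0519 angle rel u mod45 1.967030670176399
scene 2 r 0.0517 angle rel u mod45 1.159141123636232
scene 3 r 0.0526 angle rel u mod45 0.4375019904407438
scene 1 r 0.0519 angle rel u mod45 0.4803496637782132
scene 3 r 0.0522 angle rel u mod45 -0.7702130258149538
scene 1 r 0.0523 angle rel u mod45 -0.11945166775736027
scene 2 r 0.0521 angle rel u mod45 0.9977948492647215
```

View pics/fin.png

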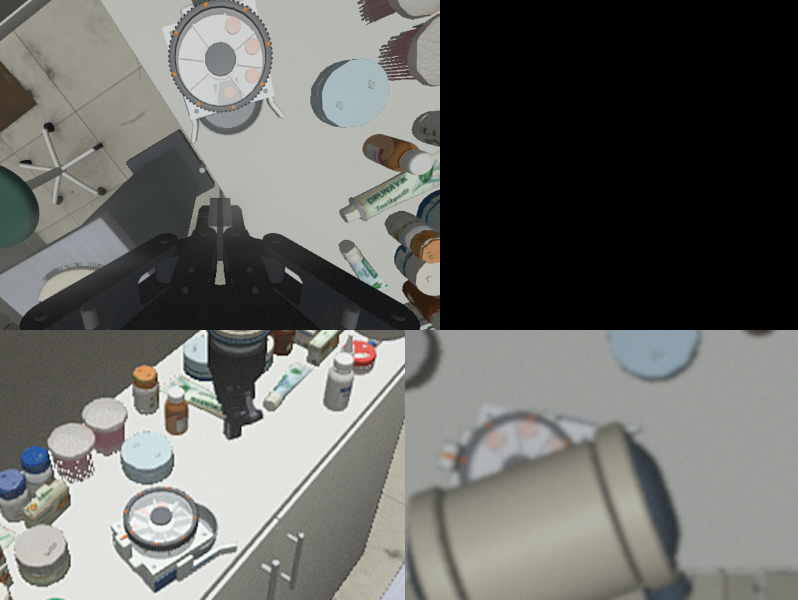

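The composite shows the knob back on a click and a tablet visible in the drop window at about (335,134) wrist px. I'll triangulate it with a second wrist view to see whether it lies in the dish or is stuck.

```bash
cat >> h.py <<'E'
def pink(ctrl,name):
    d=ctrl.get_image("wrist"); np.savez(f"pics/{name}.npz",**d); im=d["image"].astype(int)
    c=proj(d,[[*ax,.087]])[0]; m=((im[...,0]-im[...,2]>10)&(im[...,0]>110)&(im[...,0]-im[...,1]<80)).astype(np.uint8)
    yy,xx=np.mgrid[:480,:640]; m[np.hypot(xx-c[0],yy-c[1])>70]=0
    k,l,s,q=cv2.connectedComponentsWithStats(cv2.morphologyEx(m,cv2.MORPH_OPEN,np.ones((3,3),np.uint8)))
    for i in range(1,k): print(s[i,4],q[i].round(1),"mean",im[l==i].mean(0).round(),"uv@.07",*[(np.array([(X[:2]-ax)@u,(X[:2]-ax)@v])*1000).round(1) for X in (ray(d,q[i],.07)[0],ray(d,q[i],.006)[0])])
E
python3 - <<'E'
from h import *; from rig import ctrl
pink(ctrl,"wa")
E
```

```text
457 [338.3  36.9] mean [204. 186. 179.] uv@.07 [ 32.9 -22.3] [ 46.3 -29.3]
416 [367.   67.4] mean [205. 187. 180.] uv@.07 [  6.1 -38.6] [ 13.7 -49.1]
370 [367.  109.6] mean [205. 188. 181.] uv@.07 [-24.3 -31.3] [-23.3 -40.3]
33 [380.4 122. ] mean [186. 130.  86.] uv@.07 [-36.6 -39.8] [-38.4 -50.6]
251 [333.1 134.5] mean [204. 189. 183.] uv@.07 [-35.4   0.6] [-36.9  -1.4]
```

>>> apply_moves:
  moves: [-0.02, 0, -0.03, 0, 1, -0.04, 0, -0.06, 0, 1, -0.04, 0, -0.06, 0, 1, -0.04, 0, -0.06, 0, 1]

```text
clock: 17.98
eef_pos: [0.3767, 0.2357, 0.2231]
eef_rot: [-0.91, 1.588, -1.589]
wrist_force: [-0.3, -0.8, -0.4]
grip_width: -0.001
```

Run:
```python
from h import *; from rig import ctrl
pink(ctrl,"wb"); goto(ctrl,[])
```

```text
360 [409.4  92.2] mean [206. 187. 181.] uv@.07 [ 34.3 -21.7] [ 36.  -38.6]
32 [338.5 108.6] mean [189. 136.  89.] uv@.07 [38.1 36.8] [40.6 32.6]
347 [434.4 120.5] mean [205. 185. 178.] uv@.07 [  7.2 -37.6] [  3.1 -57.9]
337 [431.8 158.5] mean [203. 183. 177.] uv@.07 [-22.7 -30.1] [-33.3 -48.8]
27 [332.1 162.6] mean [190. 136.  90.] uv@.07 [-2.4 53.4] [-8.7 52.8]
143 [391.5 175.1] mean [206. 187. 181.] uv@.07 [-27.    6.3] [-38.5  -4.5]
12 [363.5 202. ] mean [188. 129.  87.] uv@.07 [-43.5  35.5] [-58.6  30.9]
t 18.02 p [0.3769 0.2354 0.2232] F [-0.2  0.2 -0.3] q6 1.01 w 0.0 x head -120.48 y [-0.    -0.001 -1.   ] z [ 0.862 -0.507  0.   ]
```

Tablet 1's two views agree at dish-floor height and disagree by about 10 mm at carousel height. Tablets 2–4 agree at carousel height, so exactly one tablet fell.

```bash
python3 -c "
from rig import ctrl
print(ctrl.job_done())"
```

```text
the job is handed in; nothing more can be done
None
```

I dispensed one tablet into the dish and handed the job in at about 18 s on the robot's clock; the hand-in gave no verdict.

**Dish:** I pushed it along the table with the partly open fingertips, first onto the dispenser's axis, then in between the guides. I stopped when it met the white stop, at about 8 N. The wrist moment showed that contact was at the fingertips, not the gripper's body.

**Knob:** With the fingers shut, I pressed on the rim with about 9–12 N and carried it 36° clockwise. After I let go it moved on to one click: the dots read within about 2.5° of 45° in both views.

**Last checks:**
- **Tablet:** Two wrist views put the fallen tablet at dish-floor height, about 10 mm from the dock point. They agreed only to about 3 mm, because part of it was hidden. The other three tablets are still in the carousel.
- **Robot:** It was clear of everything at hand-in.
- **Bystanders:** The tool met nothing but the dish and the knob rim. I did not measure the bottles, pot and tape again afterwards.

**Disagreements and a slip:**
- **Dish position:** A measurement about half a millimetre before the stop put the dish roughly 3 mm off-centre between the guides, within their 4 mm play. I did not measure its position again after the stop.
- **Wrong units:** My first move was entered in millimetres instead of metres. The speed cap limited it to two short steps in free air.

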